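# Cycle two bar clamps and mark the one that binds

### The job

Two bar clamps are strapped to plywood test boards; one of these two binds. Take the left-hand one first: by its wooden handle draw its sliding jaw out towards you as far as it will go, push it fully home again, then do the same with the right-hand one. Finally stand the turned wooden knob upright in the middle of the red square on the board of the clamp whose jaw stopped short, as its reject marker, and leave both jaws home.

Things in the scene. Friction and masses are not known exactly. Their poses are not given: they have to be found in the camera images.
- clamp_a_jaw (a joint): sliding jaw of clamp a, in m: 0 = home (pushed fully in), grows as it is drawn out along the bar by its wooden handle. In a sound clamp it runs freely to 0.070 with about 1 N of drag; in a binding one it stops dead at about 0.032. Starts at 0 to 0.006. It stays where it is left
- clamp_a_handle (a point): grip point on the wooden handle of clamp a (moves with its jaw): on the handle's axis, 20 mm from its free end, 32 mm above the bench, nothing under it. Handle level, 24 mm thick, 75 mm long along its y. Grip from above across x; draw along -y (about towards the robot) = jaw out, +y = home. z up. The 34 mm high bar runs parallel 52 mm to the -x side; with the jaw home it ends 20 mm short of this point
- clamp_a_square (a point): centre of the top of the red-painted 66 mm square on the plywood base board of clamp a, 7 mm above the bench, beside the clamp on the robot's left of its bar; axes as the clamp's. A wooden block and the clamp's bar, up to 40 mm high, begin 47 mm from it on the +x side
- clamp_b_jaw (a joint): sliding jaw of clamp b, in m: 0 = home (pushed fully in), grows as it is drawn out along the bar by its wooden handle. In a sound clamp it runs freely to 0.070 with about 1 N of drag; in a binding one it stops dead at about 0.032. Starts at 0 to 0.006. It stays where it is left
- clamp_b_handle (a point): grip point on the wooden handle of clamp b (moves with its jaw): on the handle's axis, 20 mm from its free end, 32 mm above the bench, nothing under it. Handle level, 24 mm thick, 75 mm long along its y. Grip from above across x; draw along -y (about towards the robot) = jaw out, +y = home. z up. The 34 mm high bar runs parallel 52 mm to the -x side; with the jaw home it ends 20 mm short of this point
- clamp_b_square (a point): centre of the top of the red-painted 66 mm square on the plywood base board of clamp b, 7 mm above the bench, beside the clamp on the robot's left of its bar; axes as the clamp's. A wooden block and the clamp's bar, up to 40 mm high, begin 47 mm from it on the +x side
- knob: turned wooden drawer knob, light brown, mushroom-shaped, loose, standing upright on its base at the right front of the bench; 48 mm tall, round head 44 mm across at its widest, about 35 mm above its underside, narrower foot; about 50 g; origin at the centre of its underside, z up
Not all that is in view belongs to the job. Leave any turquoise or yellow look-alike of the knob alone.

How it is judged:
On the way, in this order (a step that is already met when the one before it is completed fails the run):
1. the left-hand clamp's jaw is drawn out as far as it goes (((world y of clamp_a_square above 0.09 m and value of joint clamp_a_jaw above 0.058 m) or (world y of clamp_b_square above 0.09 m and value of joint clamp_b_jaw above 0.022 m))), for 0.1 s.
2. the left-hand clamp's jaw is back home (((world y of clamp_a_square above 0.09 m and value of joint clamp_a_jaw below 0.012 m) or (world y of clamp_b_square above 0.09 m and value of joint clamp_b_jaw below 0.012 m))), for 0.2 s.
3. the right-hand clamp's jaw is drawn out as far as it goes (((world y of clamp_a_square above 0.09 m and value of joint clamp_b_jaw above 0.022 m) or (world y of clamp_b_square above 0.09 m and value of joint clamp_a_jaw above 0.058 m))), for 0.1 s.
4. the right-hand clamp's jaw is back home (((world y of clamp_a_square above 0.09 m and value of joint clamp_b_jaw below 0.012 m) or (world y of clamp_b_square above 0.09 m and value of joint clamp_a_jaw below 0.012 m))), for 0.2 s.
At the end, for the whole second after the job is handed in: Both jaws are home (within 12 mm), and the knob stands upright (within 10 degrees), at rest and released, on the red square of the clamp that binds, within 20 mm of the square's centre. On the way each jaw was drawn out to its stop (to within about 10 mm) and pushed home, left-hand clamp first (value of joint each of clamp_a_jaw, clamp_b_jaw below 0.012 m and horizontal distance between knob and clamp_b_square below 0.02 m and z of knob in the frame of clamp_b_square between -0.006 and 0.006 m and angle between knob's own z axis and vertical below 0.17 rad and linear speed of knob below 0.02 m/s); the robot touches nothing.
It also fails if it takes over 64 s, if anything falls off the work surface, if the arm or the gripper's body presses on something with over 40 N, if the wrist force passes 120 N, or if a joint passes its speed limit or range.

### The arm

A 7-joint arm with a two-finger parallel gripper is mounted at the origin on a cart in front of the work surface, level with it; the furniture and walls round the work are solid. World frame = base frame: x ahead of the robot, y to its left, z up, the work surface at z = 0. Lengths are in m, angles in rad, forces in N, time in s.
With the tool pointing down it reaches from about 0.425 to 1.025 m from the base axis. Payload 3.6 kg.
Tool frame: the origin (TCP) lies at the very end of the fingers, on their centre line; the grasp point (between the pads) lies 19 mm behind it; z points along the fingers, y is the line along which they close (so a half turn about z gives the same grasp; the last joint's range is limited). The gripper opens to 85 mm and grips with 20 to 120 N. Pads are 22 mm wide; open, the fingers measure 114 mm over their backs; the gripper's body (76 mm by 85 mm) begins 54 mm behind the grasp point. The pads swing forward as they close: fully open they stand 13 mm farther back than shut.
Start: joints at [-1.252, 0.591, 0.048, 1.609, -0.033, 0.943, -0.034], TCP at [0.291, 0.664, 0.231] pointing down, gripper open.
Joint ranges: [-2.69, 2.69], [-0.47, 2.24], [-1.27, 1.36], [0.19, 2.51], [-1.53, 4.68], [0.08, 2.07], [-3.09, 3.09]. Speed limits (rad/s): [2.57, 2.57, 3.14, 3.14, 3.14, 3.14, 3.14].

### API

Orientations are given as [roll, pitch, yaw] about the fixed x, y, z axes, in that order (R = Rz(yaw) Ry(pitch) Rx(roll)).
In Python, from workcell import robot gives the robot as it stands.
- The arm moves only by the tool step_arm, never from a script. Its argument "plan" is one flat list of numbers, 7 for each row, row after row: the shift along the tool's x, y, z in cm, then the turn, a rotation vector about the tool's x, y, z in rad, then the finger opening in cm, from 0 to 8.54. A call has 1 to 20 rows; each row is the pose to reach, as a shift and turn from the pose commanded when the call began, along the tool's axes at that moment; what a row does not reach only later rows make up. A row lasts 1/12 s, in which the tool goes at most 41.7 mm and 7.16 degrees, less where a joint would pass 70% of its speed; a pose out of reach is approached as far as the arm can. A call with a gripper value outside its range is refused whole. The fingers move at their own pace and stop on an object; "newtons" is the grip in N (left out, the last holds). Time passes only in rows, so rows that repeat a pose let the fingers close. It gives the time, the measured TCP pose, the force and the opening at its end, in the units of the state.
- robot.get_state(): the state, without advancing time (a new reading comes with each control period).
- robot.camera(name): name is "side" or "top"; returns the picture (384x512x3 uint8, red, green, blue); there is no depth.
- robot.calibration(name): a dict with "K" (3x3 intrinsics, pixels), "xyz" and "orientation" of the camera in the world. Camera axes: x right, y down, z forward; pixel columns grow to the right and rows downward; lengths in m; the calibration is good to about 2 mm. A picture is of the moment at which its call begins. calibration takes no time and is no camera call.
- robot.finish_job(): hands the job in, once; it reports no verdict.
The state is a dict: "clock": time; "q": joint angles; "qvel": joint speeds; "effort": joint torques, N m; "tool_pos": TCP position; "ee_rot": TCP orientation; "ft_force": force on the tool from outside, world axes, zero at the start; "torque": the same for the moment, N m; "finger_gap": opening from 0.0 (shut) to 1.0 (fully open).
Only numpy, scipy, OpenCV 4.12 (cv2) and the standard library are available. Lean on these libraries where they do the work, as an engineer would, in place of code of your own. Each camera call takes 0.05 s, during which the arm holds its last target. There are 200 camera calls.

## Working session

There is one attempt and no reset: what is moved stays moved. The work goes in short steps, Python scripts to look and compute and a tool call to move; the robot and the scene stay as the last step left them, time stands still between calls to the robot, and variables do not carry over. Pictures are saved under pics/ and viewed, on a budget of 10 in all, crops included, one or two more only if the job needs it, and the job is handed in when it is done.

Besides the shell and the picture viewer there is one more tool, called after ">>>" as name(argument=value, ...) on one line, values as JSON. step_arm: Moves the arm, as the interface text tells. Its arguments: {"type":"object","properties":{"plan":{"type":"array","items":{"type":"number"}},"newtons":{"type":"number"}},"required":["plan"]}

```bash
mkdir -p pics; cat > h.py <<'E'
import numpy as np, cv2
from scipy.spatial.transform import Rotation as R
from workcell import robot
def cam(n):
    c=robot.calibration(n); o=c["orientation"]; o=np.array(o)
    M=o if o.shape==(3,3) else R.from_euler('xyz',o).as_matrix()
    return np.array(c["K"]),M,np.array(c["xyz"])
def ray(n,u,v):
    K,M,p=cam(n); return p, M@np.linalg.solve(K,[u,v,1.])
def onz(n,u,v,z):
    p,d=ray(n,u,v); return p+d*(z-p[2])/d[2]
def proj(n,P):
    K,M,p=cam(n); q=K@(M.T@(np.array(P)-p)); return q[:2]/q[2]
def snap(n,f):
    im=robot.camera(n); cv2.imwrite(f'pics/{f}.png',im[:,:,::-1]); return im
E
python3 - <<'E'
from h import *
for n in("top","side"):
    snap(n,n+"0"); print(robot.calibration(n))
print(robot.get_state())
E
```

```text
{'K': array([[398.268789  ,   0.        , 247.86683939],
       [  0.        , 398.268789  , 181.20938329],
       [  0.        ,   0.        ,   1.        ]]), 'xyz': array([ 0.38554433, -0.06049606,  1.03379325]), 'orientation': array([-3.03574394e+00, -2.91270568e-03, -1.58465222e+00])}
{'K': array([[405.84204992,   0.        , 258.37859613],
       [  0.        , 405.84204992, 190.36182411],
       [  0.        ,   0.        ,   1.        ]]), 'xyz': array([ 0.41889632, -0.94514254,  0.60996055]), 'orientation': array([-2.12337075,  0.0094151 , -0.11258136])}
{'clock': 0.1, 'q': array([-1.25148273,  0.59203665,  0.04831287,  1.60972567, -0.03328459,
        0.94269598, -0.03369355]), 'qvel': array([-1.27459688e-03,  5.34650191e-04,  8.93069005e-05, -2.61035376e-03,
        1.35884307e-03,  1.02054062e-04,  4.50532599e-04]), 'effort': array([ 4.67732156e-03, -5.49997616e+01,  1.55340381e+00, -1.98824984e+01,
        9.75659030e-03,  3.88971035e-03,  1.25821683e-05]), 'tool_pos': array([0.29055617, 0.66339832, 0.23023693]), 'ee_rot': array([-3.13953590e+00,  1.33259008e-04,  2.72886704e+00]), 'ft_force': array([0.78943586, 0.66360022, 0.40771524]), 'torque': array([-0.00423108, -0.00580699, -0.00677302]), 'finger_gap': 0.9982743784524498}
```

View pics/top0.png

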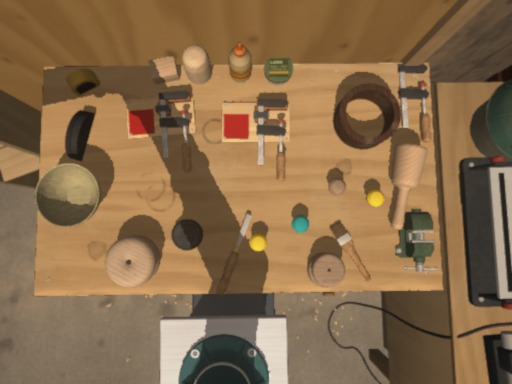

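View pics/side0.png

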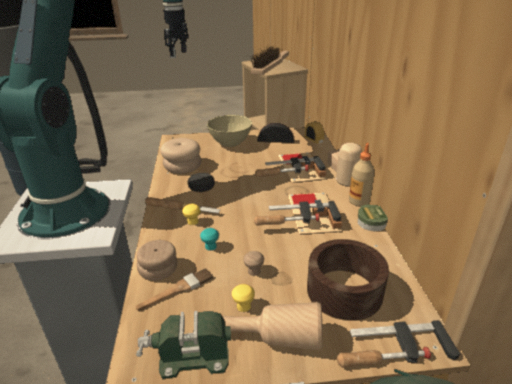

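Candidates in the top view:
- **Knob:** light brown at (337,187). Look-alikes are yellow (375,199), yellow (258,243) and turquoise (300,224).
- **Clamps:** left board with square (141,122) and handle (186,157). Right board with square (236,126) and handle (281,163). The loose clamp at (415,100) has no board, so I'm ignoring it.

Next is one close crop to check these choices.

```bash
python3 - <<'E'
from h import *
im=cv2.imread('pics/top0.png')
c=cv2.resize(im[80:210,120:360],None,fx=3.3,fy=3.3,interpolation=cv2.INTER_CUBIC)
cv2.imwrite('pics/crop0.png',c)
hsv=cv2.cvtColor(im,cv2.COLOR_BGR2HSV)
m=(((hsv[...,0]<6)|(hsv[...,0]>174))&(hsv[...,1]>170)&(hsv[...,2]>70)).astype('uint8')
for k in cv2.findContours(m,0,1)[0]:
    if cv2.contourArea(k)>150:
        r=cv2.minAreaRect(k); P=onz("top",*r[0],.007)
        B=np.array([onz("top",*b,.007)[:2] for b in cv2.boxPoints(r)]); e=np.diff(B,axis=0)
        print(r,P.round(4),np.linalg.norm(e,axis=1).round(4),np.degrees(np.arctan2(e[:,1],e[:,0])).round(1))
print("knob",onz("top",337,187,.035),[onz("top",u,v,.032).round(3) for u,v in((186,157),(281,163))])
E
```

```text
((235.5, 125.5), (23.0, 23.0), 0.0) [ 0.6424 -0.0345  0.007 ] [0.0618 0.0607 0.0618] [ -0.4 -90.7 179.2]
((141.09657287597656, 121.65863037109375), (23.252735137939453, 23.6679630279541), 85.2363510131836) [0.656  0.2139 0.007 ] [0.0623 0.0627 0.0619] [ -85.8 -174.7   94.1]
knob [ 0.47389809 -0.28924313  0.035     ] [array([0.556, 0.092, 0.032]), array([ 0.537, -0.15 ,  0.032])]
```

View pics/crop0.png

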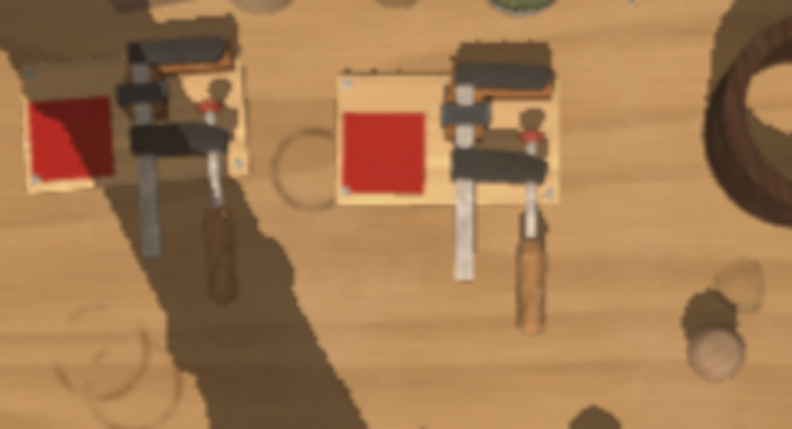

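The crop confirms the left handle at about (188,172) for its free end, the right handle's free end at (281,181), and the brown knob at (337,187). Both jaws are near home.

```bash
cat >> h.py <<'E'
def rel(P,yaw,yaw0=None):
    s=robot.get_state(); M=R.from_euler('xyz',s["ee_rot"]); T=R.from_euler('xyz',[np.pi,0,yaw])
    print("now",s["clock"].__round__(2),s["tool_pos"].round(4),s["ee_rot"].round(3),"f",s["ft_force"].round(1),"gap",round(s["finger_gap"]*8.54,2))
    print("shift cm",(M.inv().apply(np.array(P)-s["tool_pos"])*100).round(2),"turn",(M.inv()*T).as_rotvec().round(3))
E
python3 - <<'E'
from h import *
C=lambda u,v:(120+u/3.3,80+v/3.3)
for n,a,b,be in(("L",(218,208),(224,304),(151,257)),("R",(530.5,238),(531,333),(464,280))):
    A=onz("top",*C(*a),.032);B=onz("top",*C(*b),.032);d=(B-A);L=np.linalg.norm(d);d/=L
    print(n,"start",A.round(3),"end",B.round(3),"len",L.round(3),"ang",np.degrees(np.arctan2(d[1],d[0])),"grip",(B-.02*d).round(4),"barend",onz("top",*C(*be),.034).round(3))
rel((.53,.09,.15),-3.1+2*np.pi)
E
```

```text
L start [0.592 0.092 0.032] end [0.517 0.087 0.032] len 0.075 ang -176.34061555452962 grip [0.5371 0.0881 0.032 ] barend [0.554 0.143 0.034]
R start [ 0.565 -0.15   0.032] end [ 0.492 -0.149  0.032] len 0.074 ang 179.00369617094088 grip [ 0.5116 -0.1488  0.032 ] barend [ 0.533 -0.098  0.034]
now 0.1 [0.2906 0.6634 0.2302] [-3.14   0.     2.729] f [0.8 0.7 0.4] gap 8.53
shift cm [-44.93 -42.9    8.12] turn [-0.002 -0.    -0.454]
```

>>> step_arm(plan=[-45.6,-42.8,5,0,0,-0.48,5,-45.6,-42.8,5,0,0,-0.48,5,-45.6,-42.8,5,0,0,-0.48,5,-45.6,-42.8,5,0,0,-0.48,5,-45.6,-42.8,5,0,0,-0.48,5,-45.6,-42.8,5,0,0,-0.48,5,-45.6,-42.8,5,0,0,-0.48,5,-45.6,-42.8,5,0,0,-0.48,5,-45.6,-42.8,5,0,0,-0.48,5,-45.6,-42.8,5,0,0,-0.48,5,-45.6,-42.8,5,0,0,-0.48,5,-45.6,-42.8,5,0,0,-0.48,5,-45.6,-42.8,5,0,0,-0.48,5,-45.6,-42.8,11,0,0,-0.48,5,-45.6,-42.8,11,0,0,-0.48,5,-45.6,-42.8,11,0,0,-0.48,5,-45.6,-42.8,11,0,0,-0.48,5,-45.6,-42.8,11,0,0,-0.48,5,-45.6,-42.8,11,0,0,-0.48,5,-45.6,-42.8,11,0,0,-0.48,5], newtons=40)

```text
clock: 1.77
tool_pos: [0.5369, 0.0911, 0.122]
ee_rot: [3.14, 0.001, -3.072]
ft_force: [0.0, 0.2, -0.1]
finger_gap: 0.586
```

>>> step_arm(plan=[0,0,2,0,0,0,5,0,0,5,0,0,0,5,0,0,7,0,0,0,5,0,0,8,0,0,0,5,0,0,9,0,0,0,5,0,0,9.5,0,0,0,5,0,0,10,0,0,0,5,0,0,10.4,0,0,0,5,0,0,10.7,0,0,0,5,0,0,10.7,0,0,0,5])

```text
clock: 2.6
tool_pos: [0.537, 0.0891, 0.0143]
ee_rot: [3.142, 0.0, -3.074]
ft_force: [-0.4, 0.0, 0.3]
finger_gap: 0.586
```

```bash
python3 - <<'E'
from h import *
im=snap("side","s1"); c=im[120:250,200:360]
cv2.imwrite('pics/s1c.png',cv2.resize(c,None,fx=4.5,fy=4.5,interpolation=2)[:,:,::-1])
rel((.537,.088,.013),-3.07)
E
```

```text
now 2.65 [0.537  0.0891 0.0145] [ 3.142  0.    -3.074] f [-0.5  0.9  0.9] gap 4.93
shift cm [ 0.01 -0.11  0.15] turn [ 0.     0.    -0.004]
```

View pics/s1c.png

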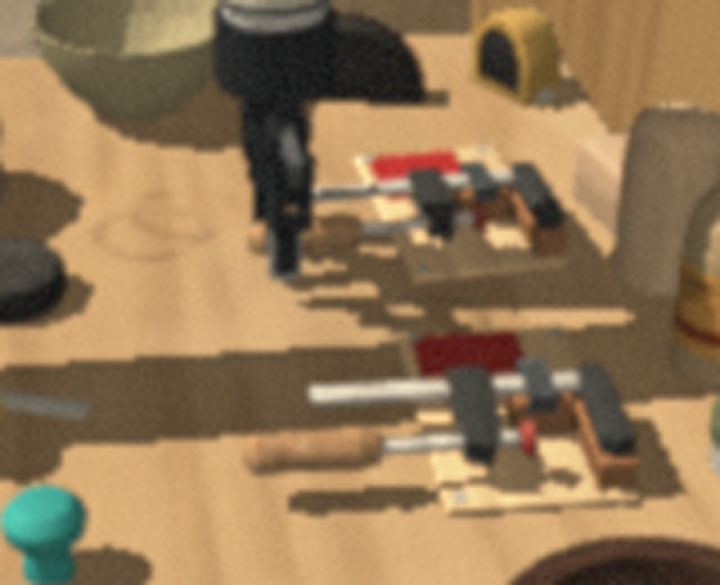

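The fingers straddle the left handle, which is at about (290,230) in the crop. I'll close them and draw the jaw.

>>> step_arm(plan=[0,0,0,0,0,0,0,0,0,0,0,0,0,0,0,0,0,0,0,0,0,0,0,0,0,0,0,0,0,0,0,0,0,0,0,0,0,0,0,0,0,0,0.3,0,0,0,0,0,0,0.7,0,0,0,0,0,0,1.1,0,0,0,0,0,0,1.5,0,0,0,0,0,0,1.9,0,0,0,0,0,0,2.2,0,0,0,0,0,0,2.4,0,0,0,0,0,0,2.4,0,0,0,0,0,0], newtons=40)

```text
clock: 3.82
tool_pos: [0.5126, 0.0861, 0.0148]
ee_rot: [-3.14, 0.0, -3.075]
ft_force: [0.3, -5.3, 6.5]
finger_gap: 0.252
```

>>> step_arm(plan=[0.2,0,0,0,0,0,0,0.4,0,0,0,0,0,0,0.6,0,0,0,0,0,0,0.8,0,0,0,0,0,0,1.0,0,0,0,0,0,0,1.2,0,0,0,0,0,0,1.2,0,0,0,0,0,0,1.2,0,0,0,0,0,0])

```text
clock: 4.48
tool_pos: [0.5066, 0.0858, 0.015]
ee_rot: [-3.141, 0.011, -3.076]
ft_force: [7.5, -5.9, -0.3]
finger_gap: 0.251
```

>>> step_arm(plan=[0.2,0,0,0,0,0,0,0.4,0,0,0,0,0,0,0.6,0,0,0,0,0,0,0.8,0,0,0,0,0,0,0.8,0,0,0,0,0,0,0.8,0,0,0,0,0,0])

```text
clock: 4.98
tool_pos: [0.5066, 0.0859, 0.0152]
ee_rot: [3.14, 0.025, -3.078]
ft_force: [18.1, -7.4, -11.4]
finger_gap: 0.249
```

```bash
python3 - <<'E'
from h import *
im=snap("side","s2"); c=im[120:250,200:360]
cv2.imwrite('pics/s2c.png',cv2.resize(c,None,fx=4.5,fy=4.5,interpolation=2)[:,:,::-1])
rel((.537,.088,.013),-3.07)
E
```

```text
now 5.03 [0.5067 0.0859 0.0152] [ 3.14   0.025 -3.078] f [ 18.4  -6.6 -11.2] gap 2.16
shift cm [-3.04  0.01  0.29] turn [ 0.002  0.025 -0.008]
```

View pics/s2c.png

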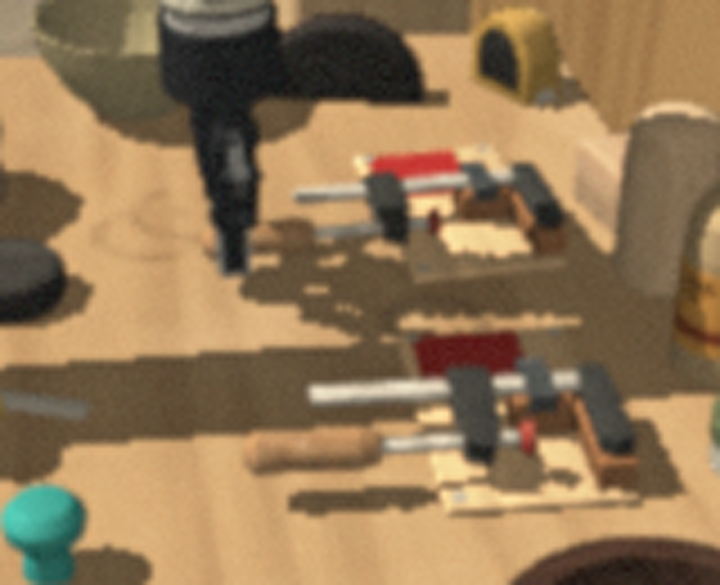

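The jaw moved 30 mm and stopped dead: the force rose to 18 N with no motion, and the board stayed put. So the left clamp is the one that binds. Pushing it home.

>>> step_arm(plan=[-0.6,0,0,0,0,0,0,-1.2,0,0,0,0,0,0,-1.6,0,0,0,0,0,0,-2.0,0,0,0,0,0,0,-2.4,0,0,0,0,0,0,-2.8,0,0,0,0,0,0,-3.2,0,0,0,0,0,0,-3.6,0,0,0,0,0,0,-4.0,0,0,0,0,0,0,-4.3,0,0,0,0,0,0,-4.5,0,0,0,0,0,0,-4.6,0,0,0,0,0,0,-4.7,0,0,0,0,0,0,-4.7,0,0,0,0,0,0,-4.7,0,0,0,0,0,0])

```text
clock: 6.28
tool_pos: [0.5384, 0.088, 0.0148]
ee_rot: [-3.14, -0.002, -3.075]
ft_force: [-2.2, -4.1, 9.5]
finger_gap: 0.251
```

>>> step_arm(plan=[-0.2,0,0,0,0,0,5,-0.2,0,0,0,0,0,5,-0.2,0,0,0,0,0,5,-0.2,0,0,0,0,0,5,-0.2,0,0,0,0,0,5,-0.2,0,-2,0,0,0,5,-0.2,0,-5,0,0,0,5,-0.2,0,-9,0,0,0,5,-0.2,0,-11,0,0,0,5,-0.2,0,-11,0,0,0,5,-0.2,0,-11,0,0,0,5])

```text
clock: 7.2
tool_pos: [0.5426, 0.0899, 0.1255]
ee_rot: [3.141, 0.003, -3.074]
ft_force: [0.1, 0.1, -0.8]
finger_gap: 0.586
```

```bash
python3 - <<'E'
from h import *
rel((.5116,-.1488,.12),np.pi-.01)
E
```

```text
now 7.2 [0.5426 0.0899 0.1255] [ 3.141e+00  3.000e-03 -3.074e+00] f [ 0.1  0.1 -0.8] gap 5.01
shift cm [  4.7  -23.6    0.52] turn [0.001 0.003 0.077]
```

>>> step_arm(plan=[4.7,-23.6,0.5,0,0,0.077,5,4.7,-23.6,0.5,0,0,0.077,5,4.7,-23.6,0.5,0,0,0.077,5,4.7,-23.6,0.5,0,0,0.077,5,4.7,-23.6,0.5,0,0,0.077,5,4.7,-23.6,0.5,0,0,0.077,5,4.7,-23.6,0.5,0,0,0.077,5,4.7,-23.6,0.5,0,0,0.077,5,4.7,-23.6,0.5,0,0,0.077,5,4.7,-23.6,0.5,0,0,0.077,5,4.7,-23.6,0.5,0,0,0.077,5])

```text
clock: 8.12
tool_pos: [0.511, -0.1469, 0.1188]
ee_rot: [3.14, -0.001, 3.135]
ft_force: [-0.3, 1.4, 0.7]
finger_gap: 0.586
```

```bash
python3 - <<'E'
from h import *
rel((.5116,-.1488,.013),np.pi-.01)
E
```

```text
now 8.12 [ 0.511  -0.1469  0.1188] [ 3.140e+00 -1.000e-03  3.135e+00] f [-0.3  1.4  0.7] gap 5.0
shift cm [-0.07 -0.2  10.58] turn [ 0.001 -0.001  0.004]
```

>>> step_arm(plan=[0,-0.1,3,0,0,0,5,0,-0.1,6,0,0,0,5,0,-0.1,8,0,0,0,5,0,-0.1,9,0,0,0,5,0,-0.1,9.8,0,0,0,5,0,-0.1,10.3,0,0,0,5,0,-0.1,10.5,0,0,0,5,0,-0.1,10.5,0,0,0,5,0,-0.1,10.5,0,0,0,0,0,-0.1,10.5,0,0,0,0,0,-0.1,10.5,0,0,0,0,0,-0.1,10.5,0,0,0,0,0,-0.1,10.5,0,0,0,0,0,-0.1,10.5,0,0,0,0])

```text
clock: 9.28
tool_pos: [0.5114, -0.15, 0.0152]
ee_rot: [3.141, 0.001, 3.131]
ft_force: [-0.4, 2.0, 6.6]
finger_gap: 0.252
```

>>> step_arm(plan=[0.4,0,0,0,0,0,0,0.8,0,0,0,0,0,0,1.2,0,0,0,0,0,0,1.6,0,0,0,0,0,0,2.0,0,0,0,0,0,0,2.4,0,0,0,0,0,0,2.8,0,0,0,0,0,0,3.2,0,0,0,0,0,0,3.6,0,0,0,0,0,0,4.0,0,0,0,0,0,0,4.0,0,0,0,0,0,0])

```text
clock: 10.2
tool_pos: [0.4706, -0.1491, 0.0151]
ee_rot: [3.141, 0.001, 3.132]
ft_force: [-0.1, 1.8, 8.9]
finger_gap: 0.253
```

>>> step_arm(plan=[0.4,0,0,0,0,0,0,0.8,0,0,0,0,0,0,1.2,0,0,0,0,0,0,1.6,0,0,0,0,0,0,2.0,0,0,0,0,0,0,2.4,0,0,0,0,0,0,2.7,0,0,0,0,0,0,2.9,0,0,0,0,0,0,3.1,0,0,0,0,0,0,3.3,0,0,0,0,0,0,3.3,0,0,0,0,0,0,3.3,0,0,0,0,0,0])

```text
clock: 11.2
tool_pos: [0.4444, -0.1485, 0.0152]
ee_rot: [3.141, 0.013, 3.134]
ft_force: [6.8, 3.8, 2.9]
finger_gap: 0.257
```

```bash
python3 - <<'E'
from h import *
im=snap("side","s3"); c=im[120:250,190:350]
cv2.imwrite('pics/s3c.png',cv2.resize(c,None,fx=4.5,fy=4.5,interpolation=2)[:,:,::-1])
rel((.511,-.15,.013),np.pi-.01)
E
```

```text
now 11.25 [ 0.4444 -0.1485  0.0152] [3.141 0.013 3.134] f [7.8 3.9 3.5] gap 2.2
shift cm [-6.66 -0.1   0.31] turn [0.    0.013 0.002]
```

View pics/s3c.png

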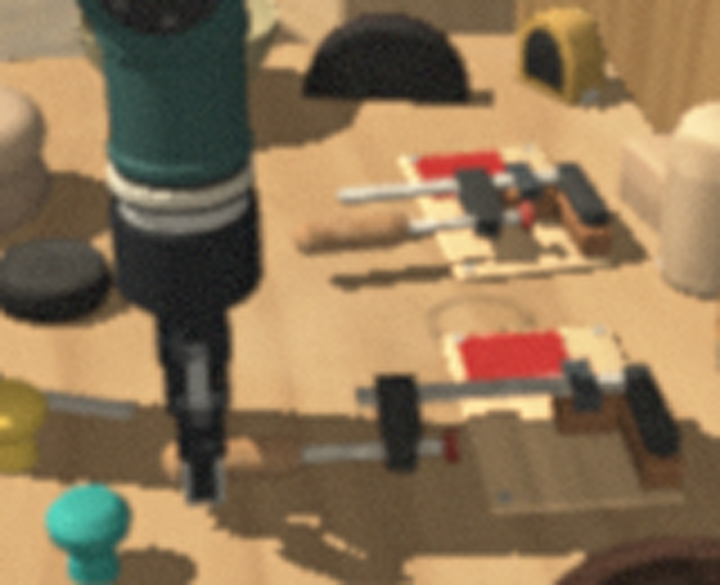

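The right jaw is out 67 mm and at its stop, so the right clamp is sound. The left jaw is home, with its arm at about (480,200). Pushing the right jaw home.

>>> step_arm(plan=[-0.7,0,0,0,0,0,0,-1.3,0,0,0,0,0,0,-1.8,0,0,0,0,0,0,-2.3,0,0,0,0,0,0,-2.8,0,0,0,0,0,0,-3.3,0,0,0,0,0,0,-3.8,0,0,0,0,0,0,-4.3,0,0,0,0,0,0,-4.8,0,0,0,0,0,0,-5.3,0,0,0,0,0,0,-5.8,0,0,0,0,0,0,-6.3,0,0,0,0,0,0,-6.7,0,0,0,0,0,0,-7.0,0,0,0,0,0,0,-7.3,0,0,0,0,0,0,-7.5,0,0,0,0,0,0,-7.6,0,0,0,0,0,0,-7.6,0,0,0,0,0,0,-7.6,0,0,0,0,0,0])

```text
clock: 12.83
tool_pos: [0.5143, -0.1501, 0.0152]
ee_rot: [3.142, 0.002, 3.131]
ft_force: [-0.4, 1.6, 7.8]
finger_gap: 0.256
```

>>> step_arm(plan=[0,0,0,0,0,0,5,0,0,0,0,0,0,5,0,0,0,0,0,0,5,0,0,0,0,0,0,5,0,0,0,0,0,0,5,0,0,-2,0,0,0,5,0,0,-5,0,0,0,5,0,0,-9,0,0,0,5,0,0,-13,0,0,0,5,0,0,-13,0,0,0,7,0,0,-13,0,0,0,7])

```text
clock: 13.75
tool_pos: [0.5155, -0.1507, 0.1468]
ee_rot: [-3.14, 0.006, 3.132]
ft_force: [-0.8, 0.8, -0.7]
finger_gap: 0.818
```

```bash
python3 - <<'E'
from h import *
im=snap("top","t2"); c=im[165:210,315:360]
hsv=cv2.cvtColor(c,cv2.COLOR_RGB2HSV)
cv2.imwrite('pics/t2c.png',cv2.resize(c,None,fx=12,fy=12,interpolation=2)[:,:,::-1])
rel((.474,-.289,.12),np.pi)
E
```

```text
now 13.8 [ 0.514  -0.1504  0.1451] [-3.141e+00  2.000e-03  3.132e+00] f [-0.1 -0.3  0. ] gap 6.93
shift cm [  3.86 -13.9    2.51] turn [-0.     0.002 -0.01 ]
```

View pics/t2c.png

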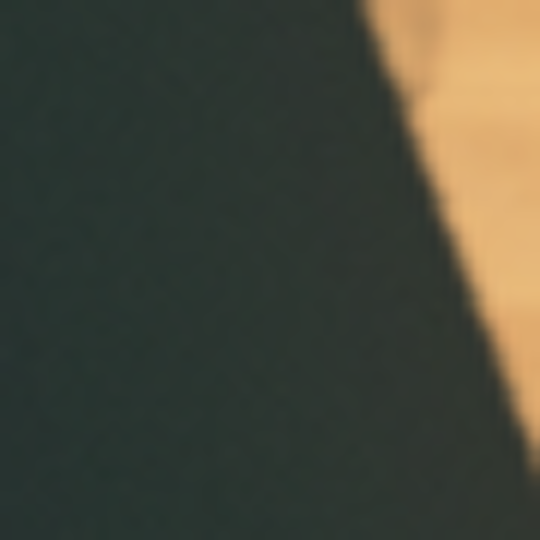

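The arm hides the knob here, so I'll use the first picture's position. Its apparent diameter was 17.3 px, or 43 mm, which matches the 44 mm given. I'll cross-check that in the side view.

```bash
python3 - <<'E'
from h import *
P=onz("top",337.3,187,.035);print(P,proj("side",P),proj("side",[*P[:2],0]),proj("side",[*P[:2],.048]))
im=cv2.imread('pics/side0.png'); c=im[235:290,225:285]
cv2.imwrite('pics/k.png',cv2.resize(c,None,fx=8,fy=8,interpolation=2))
print(robot.get_state()["q"].round(2))
rel((P[0],P[1],.12),np.pi/2)
E
```

```text
[ 0.47388781 -0.28999948  0.035     ] [251.99634614 258.49512693] [252.28167426 270.81696229] [251.88724224 253.78349765]
[ 0.25  0.48 -0.06  2.1   0.06  0.56  1.7 ]
now 13.8 [ 0.514  -0.1504  0.1451] [-3.141e+00  2.000e-03  3.132e+00] f [-0.1 -0.3  0. ] gap 6.93
shift cm [  3.87 -14.     2.51] turn [1.000e-03 2.000e-03 1.561e+00]
```

View pics/k.png

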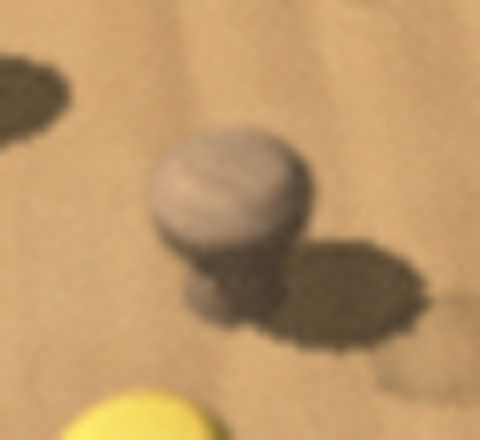

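Triangulating puts the knob at about (0.476, −0.290). I'll grip it across world x (turn of +1.56), so that when placing it the fingers open clear of the clamp.

>>> step_arm(plan=[3.8,-14,2.5,0,0,1.56,7,3.8,-14,2.5,0,0,1.56,7,3.8,-14,2.5,0,0,1.56,7,3.8,-14,2.5,0,0,1.56,7,3.8,-14,2.5,0,0,1.56,7,3.8,-14,2.5,0,0,1.56,7,3.8,-14,2.5,0,0,1.56,7,3.8,-14,2.5,0,0,1.56,7,3.8,-14,2.5,0,0,1.56,7,3.8,-14,2.5,0,0,1.56,7,3.8,-14,2.5,0,0,1.56,7,3.8,-14,2.5,0,0,1.56,7,3.8,-14,2.5,0,0,1.56,7,3.8,-14,2.5,0,0,1.56,7,3.8,-14,2.5,0,0,1.56,7,3.8,-14,2.5,0,0,1.56,7,3.8,-14,2.5,0,0,1.56,7])

```text
clock: 15.22
tool_pos: [0.474, -0.2896, 0.1188]
ee_rot: [-3.141, -0.001, 1.573]
ft_force: [0.5, -0.2, -0.0]
finger_gap: 0.822
```

```bash
python3 - <<'E'
from h import *
rel((.476,-.29,.014),np.pi/2)
print(robot.get_state()["q"].round(2))
E
```

```text
now 15.22 [ 0.474  -0.2896  0.1188] [-3.141e+00 -1.000e-03  1.573e+00] f [ 0.5 -0.2 -0. ] gap 7.02
shift cm [-0.04  0.21 10.48] turn [-0.001 -0.001  0.002]
[ 0.21  0.57  0.36  2.09 -0.37  0.55  0.84]
```

>>> step_arm(plan=[0,0.2,3,0,0,0,7,0,0.2,5,0,0,0,7,0,0.2,7,0,0,0,7,0,0.2,8.5,0,0,0,7,0,0.2,9.5,0,0,0,7,0,0.2,10.2,0,0,0,7,0,0.2,10.3,0,0,0,7,0,0.2,10.3,0,0,0,6,0,0.2,10.3,0,0,0,5.5,0,0.2,10.3,0,0,0,5,0,0.2,10.3,0,0,0,4.5,0,0.2,10.3,0,0,0,3.5,0,0.2,10.3,0,0,0,3,0,0.2,10.3,0,0,0,3,0,0.2,10.3,0,0,0,3], newtons=25)

```text
clock: 16.47
tool_pos: [0.4769, -0.2901, 0.0173]
ee_rot: [3.14, 0.001, 1.572]
ft_force: [-0.3, -0.7, 5.7]
finger_gap: 0.49
```

```bash
python3 - <<'E'
from h import *
im=snap("side","s5"); c=im[160:300,180:330]
cv2.imwrite('pics/s5c.png',cv2.resize(c,None,fx=4,fy=4,interpolation=2)[:,:,::-1])
rel((.476,-.29,.014),np.pi/2)
E
```

```text
now 16.52 [ 0.4769 -0.2901  0.0173] [3.140e+00 1.000e-03 1.572e+00] f [-0.8  0.   5. ] gap 4.19
shift cm [ 0.01 -0.09  0.33] turn [0.001 0.001 0.001]
```

View pics/s5c.png

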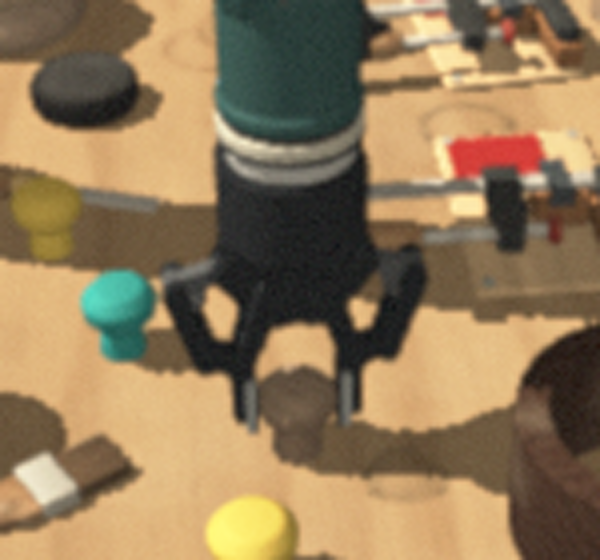

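The knob is gripped at its widest (gap 42 mm), upright and centred between the pads. Lifting and carrying it.

>>> step_arm(plan=[0,0,-2,0,0,0,3,0,0,-6,0,0,0,3,0,0,-10,0,0,0,3,2,0.7,-13,0,0,-0.01,3,5,1.8,-13,0,0,-0.02,3,8,2.8,-13,0,0,-0.03,3,11,3.9,-13,0,0,-0.04,3,14,5,-13,0,0,-0.05,3,17.5,6.2,-13,0,0,-0.06,3,21,7.5,-13,0,0,-0.07,3,24.5,8.7,-13,0,0,-0.07,3,28,10,-13,0,0,-0.07,3,31.5,11.2,-13,0,0,-0.07,3,35,12.4,-13,0,0,-0.07,3,38.5,13.7,-13,0,0,-0.07,3,42,14.9,-13,0,0,-0.07,3,45,16,-13,0,0,-0.07,3,47.5,17,-13,0,0,-0.07,3,49.5,17.6,-13,0,0,-0.07,3,50.4,17.9,-13,0,0,-0.07,3], newtons=30)

```text
clock: 18.18
tool_pos: [0.655, 0.2197, 0.1459]
ee_rot: [3.141, -0.002, 1.647]
ft_force: [-0.4, 0.6, 0.3]
finger_gap: 0.487
```

>>> step_arm(plan=[0,0,0,0,0,0,3,0,0,0,0,0,0,3,0,0,0,0,0,0,3])

```text
clock: 18.43
tool_pos: [0.6544, 0.2114, 0.1463]
ee_rot: [-3.141, 0.002, 1.639]
ft_force: [0.8, -0.8, -0.7]
finger_gap: 0.487
```

```bash
python3 - <<'E'
from h import *
im=snap("side","s6"); c=im[70:210,220:370]
cv2.imwrite('pics/s6c.png',cv2.resize(c,None,fx=4,fy=4,interpolation=2)[:,:,::-1])
rel((.656,.214,.0245),np.pi/2+.07)
E
```

```text
now 18.48 [0.6545 0.2112 0.1464] [-3.141e+00  2.000e-03  1.638e+00] f [-0.2 -0.5 -0.8] gap 4.22
shift cm [ 0.29  0.18 12.19] turn [-0.001  0.002 -0.002]
```

View pics/s6c.png

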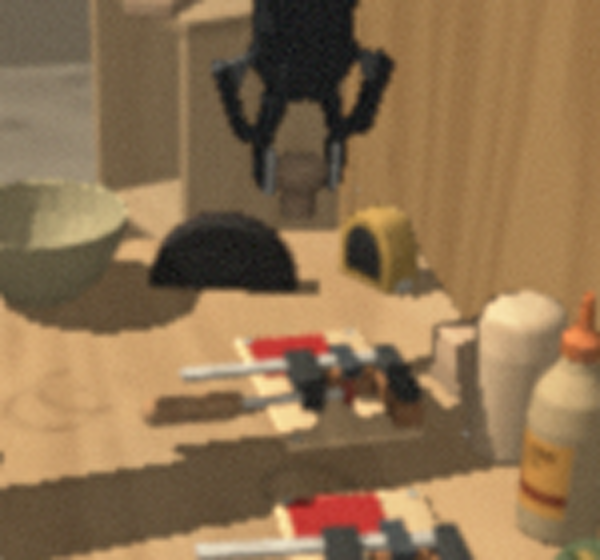

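The knob is upright in the grip above the left board. Descending; the last 1 cm goes slowly.

>>> step_arm(plan=[0.2,0.1,2,0,0,0,3,0.3,0.2,5,0,0,0,3,0.3,0.2,7.5,0,0,0,3,0.3,0.2,9,0,0,0,3,0.3,0.2,10,0,0,0,3,0.3,0.2,10.8,0,0,0,3,0.3,0.2,11.3,0,0,0,3,0.3,0.2,11.6,0,0,0,3,0.3,0.2,11.8,0,0,0,3,0.3,0.2,11.9,0,0,0,3,0.3,0.2,12,0,0,0,3,0.3,0.2,12,0,0,0,3,0.3,0.2,12,0,0,0,3])

```text
clock: 19.57
tool_pos: [0.657, 0.2177, 0.0268]
ee_rot: [3.141, -0.0, 1.642]
ft_force: [-0.2, -0.5, -1.2]
finger_gap: 0.488
```

>>> step_arm(plan=[-0.2,-0.1,0,0,0,0,3,-0.3,-0.1,0,0,0,0,3,-0.3,-0.1,0.1,0,0,0,3,-0.3,-0.1,0.2,0,0,0,3,-0.3,-0.1,0.2,0,0,0,3,-0.3,-0.1,0.2,0,0,0,3])

```text
clock: 20.07
tool_pos: [0.6561, 0.2143, 0.0247]
ee_rot: [3.141, -0.0, 1.642]
ft_force: [-0.1, -0.8, 2.8]
finger_gap: 0.492
```

It's touching the board, with the force now at +2.8 N. Releasing slowly.

>>> step_arm(plan=[0,0,0,0,0,0,4.4,0,0,0,0,0,0,4.8,0,0,0,0,0,0,5.3,0,0,0,0,0,0,6,0,0,0,0,0,0,6.8,0,0,0,0,0,0,7,0,0,0,0,0,0,7,0,0,-1,0,0,0,7,0,0,-3,0,0,0,7,0,0,-6,0,0,0,7,0,0,-10,0,0,0,7,0,0,-14,0,0,0,7,0,0,-14,0,0,0,7])

```text
clock: 21.15
tool_pos: [0.6619, 0.2149, 0.1739]
ee_rot: [3.126, -0.004, 1.641]
ft_force: [1.6, -1.1, 0.9]
finger_gap: 0.819
```

>>> step_arm(plan=[4,-2,-2,0,0,0,7,8,-4,-4,0,0,0,7,12,-6,-4,0,0,0,7,16,-8,-4,0,0,0,7,20,-10,-4,0,0,0,7,24,-12,-4,0,0,0,7,28,-14,-4,0,0,0,7,30,-16,-4,0,0,0,7,30,-16,-4,0,0,0,7,30,-16,-4,0,0,0,7])

```text
clock: 21.98
tool_pos: [0.4692, 0.5089, 0.204]
ee_rot: [-3.138, -0.003, 1.652]
ft_force: [-0.3, -0.2, 0.1]
finger_gap: 0.815
```

```bash
python3 - <<'E'
from h import *
t=snap("top","t7")[60:200,110:310]; s=snap("side","s7")[120:245,230:350]
t=cv2.resize(t,None,fx=2,fy=2,interpolation=2);s=cv2.resize(s,None,fx=3.2,fy=3.2,interpolation=2)
H=max(t.shape[0],s.shape[0]);o=np.zeros((H,t.shape[1]+s.shape[1],3),'uint8')
o[:t.shape[0],:t.shape[1]]=t;o[:s.shape[0],t.shape[1]:]=s
cv2.imwrite('pics/end.png',o[:,:,::-1]);print(o.shape)
print("expect top",proj("top",[.656,.214,.042]),"side base",proj("side",[.656,.214,.007]),"head",proj("side",[.656,.214,.042]))
rel((.6,.4,.2),np.pi/2)
E
```

```text
(400, 784, 3)
expect top [137.41400419 118.17012186] side base [292.54802886 157.69087134] head [292.92780985 147.93402112]
now 22.08 [0.4747 0.5024 0.2046] [3.141 0.    1.644] f [ 1.  -0.1  0.8] gap 7.03
shift cm [-11.13  11.75   0.47] turn [0.001 0.    0.073]
```

View pics/end.png

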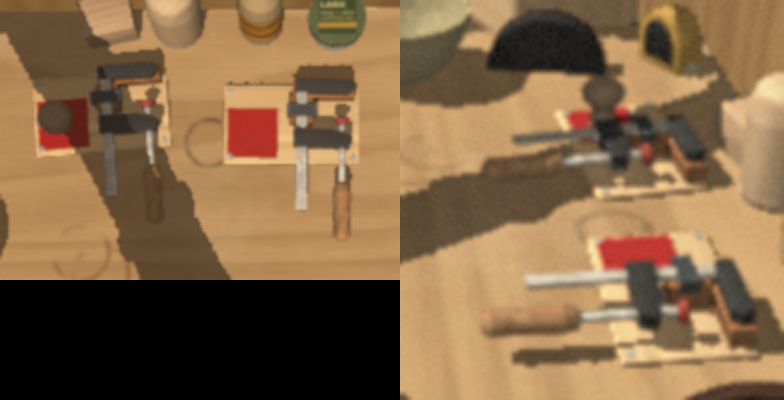

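The knob's head is at top (137.5,119), against (137.4,118) expected if it stands upright at the centre of the left square. In the side view it is at (293,150), against (293,148) expected. Both jaws are home and the arm is clear.

```bash
python3 -c "
from workcell import robot
print(robot.finish_job())"
```

```text
the job is handed in; nothing more can be done
None
```

The job is handed in, with the knob standing on the left clamp's red square as its reject marker. I finished at about 22 s of the 64 s limit; no verdict was reported.

- **Left clamp:** I drew the jaw out until it stopped dead after 30 mm. The force rose to 18 N with no further motion, so this is the one that binds. I then pushed it home.
- **Right clamp:** it ran freely for 67 mm (about 70 mm with its starting offset) to its stop, and I pushed it home.
- **Knob:** I lifted the brown knob by its head, set it on the left square and released it. In the last pictures its head was within about 1 px (top view) and 2 px (side view) of where it would be if upright at the square's centre. That is a few millimetres at most. The side view hides its foot behind the clamp, so that part was not seen directly.
- **Final state:** both jaws looked home and the gripper was well clear.

One check failed: a top-view close-up of the knob before the grasp was blocked by the arm. I used the earlier picture and the side view instead. They differed by about 4 mm, which closing the fingers took up. I took 10 views, within the budget.

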